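Take the in-line filter off the air manifold

TASK

Take the used filter off the bench air manifold: first pull the red dump knob straight out until it clicks into its outer position, and leave it out. Then pull the blue sprung collar fully back, away from the filter, so that it stays back and the filter pops loose, draw the filter straight out of its socket and lay it gently down flat on the wooden board. Leave the collar back, ready for the new filter, and do not disturb the mug, the glue stick or the sanding block.

Things in the scene. Friction and masses are not known exactly. Their poses are not given: they have to be found in the camera images.
- manifold: fixed bench air manifold: aluminium block 62 x 90 mm (x, y), centred at local y +15 mm, top 86 mm above the table, on a steel plate 130 x 150 x 8 mm. Origin on the table, z up. Local -x: front face (x -31 mm) with the red knob. Local -y: side with the coupler nose, toward which the filter is drawn out. A steel rail 28 mm wide, top at z 42 mm, supports the filter from y -91 to -176 mm
- coupler_mouth (a point): centre of the mouth of the square steel coupler nose (26 mm square, 55 mm long), at manifold local (0, -85, 62) mm; point axes as the manifold's. The bore, 17 mm square, runs along local y
- knob_grip (a point): centre of the red dump knob's head (28 to 34 mm diameter, 27 mm long along the manifold's x), on its axis; moves with the knob. Pushed in, it is at manifold local (-60, 15, 62) mm, the head's back 10 mm clear of its bush. It pulls straight out along the manifold's local -x
- dump_knob (a joint): travel of the red knob (m): 0 pushed in (start), 0.016 fully out. Over-centre detent: 6 to 8 N to start it, it snaps to whichever end is nearer and stays there
- collar_grip (a point): centre of the blue ribbed collar, on its axis; moves with the collar. Round, 45 mm diameter, 34 mm long along the manifold's y, running on the coupler nose; at home its centre is at manifold local (0, -65, 62) mm. It pulls back along the manifold's local +y (toward the block, away from the filter)
- collar (a joint): travel of the collar (m): 0 home, 0.0135 fully back at its stop. Sprung: 7 to 12 N to start it, less and less toward the end; fully back it runs over centre and stays back when let go, but let go before about 0.009 it springs toward home. Past about 0.006 the lock pin clears the shank and a spring pushes the filter out by 9 to 15 mm; it stays lying on the rail, shank still in the bore
- filter: loose in-line air filter, 160 g: square body 40 x 40 mm, 80 mm long along local y (amber, aluminium ends), origin at its middle. Brass shank 16 mm thick, 52 mm long, toward local +y; brass boss 20 mm diameter, 8 mm long, toward -y. Lying on a side, its origin is 20 mm above the surface. Start: shank locked in the coupler, axes as the manifold's; see filter_mid
- filter_mid (a point): the same point, the middle of the filter's square part: at manifold local (0, -130, 62) mm locked, about (0, -142, 62) once popped. After the pop it slides freely along the rail; the shank is clear of the mouth once this point is at local y -177 mm
- board: loose rectangular wooden board, 85 x 150 x 12 mm (local x, y, z), lying flat; origin at the centre of its underside, top 12 mm above it
- mug: loose white spotted mug, 82 mm across (117 mm with its handle), 91 mm tall, upright; origin at the centre of its underside
- glue: loose yellow and red glue stick, 26 mm diameter, 96 mm long along its local y, lying; origin at the centre of its underside
- block: loose brown sanding block, 52 x 72 x 27 mm; origin at the centre of its underside

How it is judged:
On the way, in this order (a step that is already met when the one before it is completed fails the run):
1. the red knob is pulled out to its detent while the filter is still locked home (value of joint dump_knob above 0.013 m and y of filter in the frame of manifold above -0.134 m), for 0.2 s.
2. the collar is pulled back and the filter has popped loose (value of joint collar above 0.007 m and y of filter in the frame of manifold below -0.136 m), for 0.1 s.
3. the filter is drawn clear of the socket (distance between filter and manifold above 0.19 m), for 0.1 s.
At the end, for the whole second after the job is handed in: the filter lies flat and still on the board, the middle of its body within 35 mm (across) and 55 mm (along) of the board's centre, on one of its long sides (within 0.1 rad); the knob is still out (over 13 mm) and the collar still back (over 7 mm) (x of filter in the frame of board between -0.035 and 0.035 m and y of filter in the frame of board between -0.055 and 0.055 m and z of filter in the frame of board between 0.028 and 0.036 m and angle between filter's own y axis and vertical between 1.47 and 1.67 rad and angle between board's own z axis and vertical below 0.08 rad and linear speed of filter below 0.02 m/s and angular speed of filter below 0.2 rad/s and value of joint dump_knob above 0.013 m and value of joint collar above 0.007 m); the robot touches nothing.
It fails at once if the filter falls or is thrown (moves faster than 0.6 m/s out of the fingers) (linear speed of filter above 0.6 m/s and contact force between the fingers and filter below 0.1 N).
It fails at once if the mug is moved by more than 30 mm or tipped (distance of mug from where it was at the start of the episode above 0.03 m or angle between mug's own z axis and vertical above 0.4 rad).
It fails at once if the glue stick is moved by more than 30 mm (distance of glue from where it was at the start of the episode above 0.03 m).
It fails at once if the sanding block is moved by more than 30 mm (distance of block from where it was at the start of the episode above 0.03 m).
It also fails if it takes over 48 s, if anything falls off the work surface, if the arm or the gripper's body presses on something with over 40 N, if the wrist force passes 120 N, or if a joint passes its speed limit or range.

ROBOT

A 6-joint arm with a two-finger parallel gripper is mounted at the origin on the work surface; the furniture and walls round the work are solid. World frame = base frame: x ahead of the robot, y to its left, z up, the work surface at z = 0. Lengths are in m, angles in rad, forces in N, time in s.
With the tool pointing down it reaches from about 0.35 to 0.8 m from the base axis. Payload 7.3 kg.
Tool frame: the origin (TCP) lies midway between the tips of the shut fingers; the grasp point (between the pads) lies 19 mm behind it; z points along the fingers, y is the line along which they close (so a half turn about z gives the same grasp; the last joint's range is limited). The gripper opens to 85 mm and grips with 20 to 120 N. Pads are 22 mm wide; open, the fingers measure 114 mm over their backs; the gripper's body (76 mm by 85 mm) begins 54 mm behind the grasp point. The pads swing forward as they close: fully open they stand 13 mm farther back than shut.
Start: joints at [-1.43, 0.342, 1.524, -0, 1.275, -0.146], TCP at [0.149, -0.504, 0.231] pointing down, gripper open.
Joint ranges: [-2.53, 2.53], [-0.77, 2.02], [0.04, 2.7], [-1, 4.14], [0.28, 2.66], [-3.11, 3.11]. Speed limits (rad/s): [2.57, 2.57, 3.14, 3.14, 3.14, 3.14].

INTERFACE

Orientations are given as a rotation vector (axis times angle).
In Python, from cell import env, get_state, eyes, ticket gives the robot as it stands. Calls block until the motion is done:
- env.move_ptp(position, orientation): joint-space move of the TCP to a pose.
- env.movel(position, ori=None, speed=0.15): straight line of the TCP; ori=None keeps the orientation; speed is the mean speed in m/s.
- env.move_j(angles): joint-space move.
- env.set_gripper(opening, grip_force=None): finger opening in m; grip_force is the grip in N (None keeps the last); returns when the fingers have stopped.
- env.dwell(seconds).
- env.ik(position, orientation): joint angles nearest the present ones, or None.
- get_state(): the state.
- eyes.get_image(name): name is "side" or "top"; returns the picture (420x560x3 uint8, red, green, blue); there is no depth.
- eyes.camera_model(name): a dict with "fov_y" (degrees; the focal length in pixels is half the picture's height over the tangent of half this angle, whatever the lens; pixels are square), "cx", "cy" (the principal point, pixels), "extrinsics" (4x4, takes a point from camera to world coordinates). Camera axes: x right, y up, looking along -z (the intrinsics and any distortion apply to the point x, -y, -z); pixel columns grow to the right and rows downward; lengths in m; the calibration is good to about 2 mm. A picture is of the moment at which its call begins. camera_model takes no time and is no camera call.
A pose or a line that the arm cannot do raises env.MotionError and nothing moves.
- ticket.sign_off(): hands the job in; it is judged then, once.
The state is a dict: "clock": time; "joints": joint angles; "qvel": joint speeds; "joint_torque": joint torques, N m; "eef_pos": TCP position; "tcp_rot": TCP orientation; "wrist_force": force on the tool from outside, world axes, zero at the start; "ft_torque": the same for the moment, N m; "grip_width": finger opening in m; "grasp_force": force on a finger pad.
Only numpy, scipy, OpenCV 4.12 (cv2) and the standard library are available. Lean on these libraries where they do the work, as an engineer would, in place of code of your own. Each camera call takes 0.05 s, during which the arm holds its last target. There are 200 camera calls.

## Working session

There is one attempt and no reset: what is moved stays moved. The work goes in short steps, each a Python script; the robot and the scene stay as the last script left them, time stands still between calls to the robot, and variables do not carry over. Pictures are saved under pics/ and viewed, at most 10 in all, crops included, and the job is handed in when it is done.

```bash
ls; mkdir -p pics; python3 - <<'E'
from cell import env,get_state,eyes
import cv2
for n in("top","side"):
    cv2.imwrite(f"pics/{n}0.png",eyes.get_image(n)[:,:,::-1]); print(n,eyes.camera_model(n))
E
```

```text
pics
top {'fov_y': 57.36560117222612, 'cx': 283.9315370860243, 'cy': 213.63605842804606, 'extrinsics': array([[ 0.01462994,  0.98672891, -0.16171589,  0.42884754],
       [-0.99985271,  0.01298529, -0.0112223 , -0.07586005],
       [-0.00897344,  0.16185625,  0.98677355,  0.91994227],
       [ 0.        ,  0.        ,  0.        ,  1.        ]])}
side {'fov_y': 47.05389508463212, 'cx': 278.3370807414127, 'cy': 212.00103314116294, 'extrinsics': array([[ 0.99970493, -0.00603267, -0.02352984,  0.51790408],
       [-0.01746869,  0.49454045, -0.86897905, -0.90039112],
       [ 0.01687873,  0.86913368,  0.49428915,  0.53018986],
       [ 0.        ,  0.        ,  0.        ,  1.        ]])}
```

View pics/top0.png

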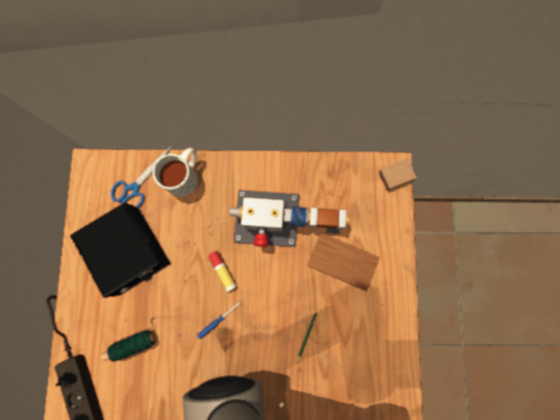

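View pics/side0.png

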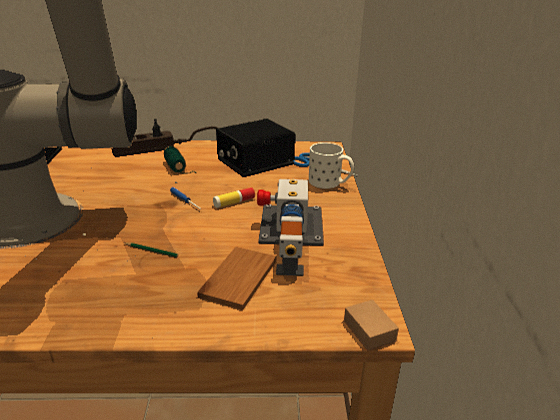

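Top view: manifold block at (263,213), collar (296,216), filter (328,218), red knob (262,239), board (343,262), glue (222,271), mug (176,175), sanding block (398,175). The side view matches. The manifold axes are nearly the world axes.

```bash
cat > h.py <<'E'
import numpy as np,cv2
from cell import env,get_state,eyes
def ray(n,uv):
    m=eyes.camera_model(n);f=210/np.tan(np.radians(m["fov_y"]/2));E=m["extrinsics"]
    d=E[:3,:3]@np.array([(uv[0]-m["cx"])/f,-(uv[1]-m["cy"])/f,-1]);return E[:3,3],d
def plane(n,uv,z):
    o,d=ray(n,uv);return (o+d*(z-o[2])/d[2])[:2]
def proj(n,p):
    m=eyes.camera_model(n);f=210/np.tan(np.radians(m["fov_y"]/2));E=m["extrinsics"]
    c=E[:3,:3].T@(np.array(p)-E[:3,3]);return np.array([m["cx"]+f*c[0]/-c[2],m["cy"]-f*c[1]/-c[2]])
E
python3 - <<'E'
from h import *
a=cv2.imread("pics/top0.png");b=cv2.imread("pics/side0.png")
c=cv2.resize(a[180:295,225:385],None,fx=5,fy=5,interpolation=cv2.INTER_CUBIC);cv2.imwrite("pics/c1.png",c)
c=cv2.resize(b[165:315,190:340],None,fx=4,fy=4,interpolation=cv2.INTER_CUBIC);cv2.imwrite("pics/c2.png",c)
E
```

```text
(no output)
```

View pics/c1.png

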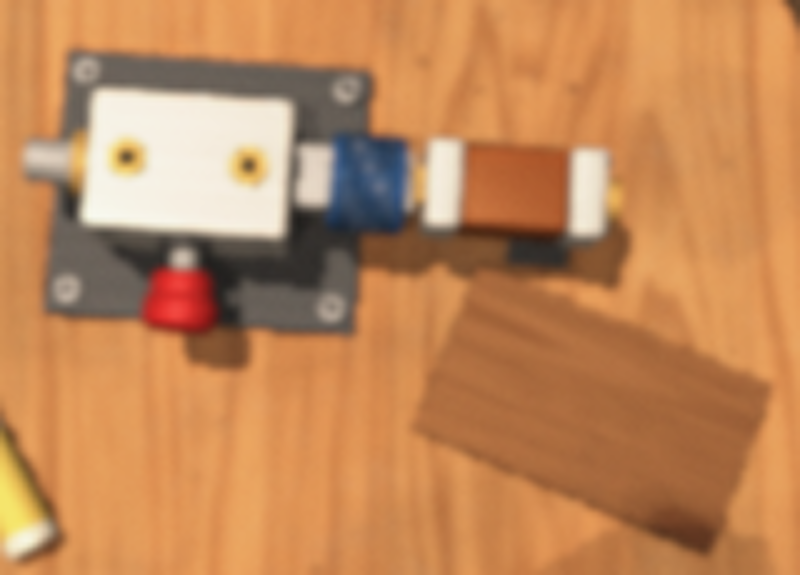

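View pics/c2.png

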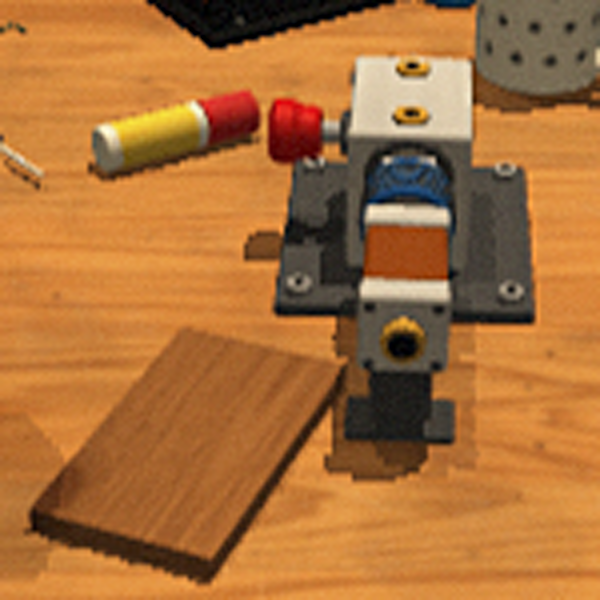

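Clear features in c1: block top corners (92,88),(294,98),(287,240),(80,224); plate screws (87,70),(347,88),(331,306),(66,290); filter body top (427,138),(610,150),(604,240),(424,230); board corners (480,275),(770,382),(708,553),(415,430). c2 gives cross checks: filter front face around (404,340), board at lower left.

```bash
cat >> h.py <<'E'
def fit(L,W):   # rigid 2D fit local->world
    L=np.array(L);W=np.array(W);l=L-L.mean(0);w=W-W.mean(0)
    a=np.arctan2((l[:,0]*w[:,1]-l[:,1]*w[:,0]).sum(),(l*w).sum());R=np.array([[np.cos(a),-np.sin(a)],[np.sin(a),np.cos(a)]])
    t=W.mean(0)-R@L.mean(0);s=np.linalg.norm(w)/np.linalg.norm(l);return a,t,s,np.linalg.norm(L@R.T+t-W,axis=1)
E
python3 - <<'E'
from h import *
T=lambda p:(225+(p[0]+.5)/5-.5,180+(p[1]+.5)/5-.5)
S=lambda p:(190+(p[0]+.5)/4-.5,165+(p[1]+.5)/4-.5)
def do(nm,n,f,px,z,L):
    W=[plane(n,f(p),z) for p in px];a,t,s,e=fit(L,W);print(nm,"yaw",round(a,4),"t",t.round(4),"scale",round(s,3),"err mm",(e*1e3).round(1))
    return a,t
x=lambda a,b,c,d:[(b,d),(b,c),(a,c),(a,d)]   # order TL,TR,BR,BL in top image
do("blk","top",T,[(92,88),(294,98),(287,240),(80,224)],.086,x(-.031,.031,-.03,.06))
do("filt","top",T,[(427,138),(610,150),(604,240),(424,230)],.082,x(-.02,.02,-.17,-.09))
do("plate","top",T,[(70,50),(372,72),(354,332),(47,312)],.008,x(-.065,.065,-.075,.075))
do("board","top",T,[(480,275),(770,382),(708,553),(415,430)],.012,x(-.0425,.0425,-.075,.075))
# side
do("blkS","side",S,[(356,58),(470,58),(472,142),(349,142)],.086,[(-.031,.06),(.031,.06),(.031,-.03),(-.031,-.03)])
do("filtS","side",S,[(366,207),(447,209),(448,303),(358,303)],.082,[(-.02,-.09),(.02,-.09),(.02,-.17),(-.02,-.17)])
do("boardS","side",S,[(188,328),(346,366),(210,570),(32,515)],.012,[(-.0425,.075),(.0425,.075),(.0425,-.075),(-.0425,-.075)])
E
```

```text
blk yaw -0.0487 t [ 0.5678 -0.0335] scale 1.005 err mm [0.4 0.7 1.1 0.7]
filt yaw -0.049 t [ 0.5653 -0.0335] scale 1.004 err mm [0.7 0.6 0.5 0.7]
plate yaw -0.0561 t [ 0.5681 -0.0243] scale 0.979 err mm [1.6 2.2 2.5 2.1]
board yaw -0.367 t [ 0.4659 -0.2061] scale 0.969 err mm [4.5 2.2 2.4 2.7]
blkS yaw -0.0345 t [ 0.5692 -0.0403] scale 1.024 err mm [1.9 3.7 2.2 3.6]
filtS yaw -0.0505 t [ 0.567  -0.0399] scale 0.997 err mm [1.6 1.1 1.4 1.6]
boardS yaw -0.3872 t [ 0.4693 -0.2118] scale 1.008 err mm [2.  2.4 3.1 1.5]
```

```bash
cat >> h.py <<'E'
from scipy.spatial.transform import Rotation as Ro
YAW=-.0495;O=np.array([.5668,-.0345])
def man(x,y,z):
    c,s=np.cos(YAW),np.sin(YAW);return np.array([O[0]+c*x-s*y,O[1]+s*x+c*y,z])
def down(phi):  # tool down, fingers close along heading phi; of the two half turns the one nearer
    out=[]
    q=np.array(get_state()["joints"])
    for p in(phi,phi+np.pi):
        y=np.array([np.cos(p),np.sin(p),0]);z=np.array([0,0,-1.])
        out.append(Ro.from_matrix(np.c_[np.cross(y,z),y,z]).as_rotvec())
    return out
def best(pos,phi):
    q=np.array(get_state()["joints"]);c=[]
    for o in down(phi):
        s=env.ik(pos,o)
        if s is not None:c.append((abs(np.array(s)-q).max(),tuple(o)))
    return np.array(min(c)[1])
def st():
    s=get_state();print("t",round(s["clock"],2),"p",np.round(s["eef_pos"],4),"F",np.round(s["wrist_force"],1),"w",round(s["grip_width"],4),"gf",np.round(s["grasp_force"],1));return s
E
python3 - <<'E'
from h import *
T=lambda p:((p[0]-225+.5)*5-.5,(p[1]-180+.5)*5-.5)
for n,p in dict(knob=(-.06,.015,.07),collar=(0,-.065,.07)).items(): print(n,np.round(T(proj("top",man(*p)))))
k=man(-.06,.015,.041)
o=best(k+[0,0,.09],YAW+np.pi/2);env.move_ptp(k+[0,0,.09],o);st()
for n in("top","side"):cv2.imwrite(f"pics/{n}1.png",eyes.get_image(n)[:,:,::-1])
a=cv2.imread("pics/top1.png")[150:300,180:380];b=cv2.imread("pics/side1.png")[110:260,190:390]
cv2.imwrite("pics/c3.png",cv2.resize(np.vstack([a,b]),None,fx=2,fy=2,interpolation=cv2.INTER_CUBIC))
E
```

```text
knob [183. 303.]
collar [371. 181.]
t 2.29 p [ 0.5078 -0.0173  0.1311] F [-0.5  0.1  0.4] w 0.0855 gf 0.0
```

View pics/c3.png

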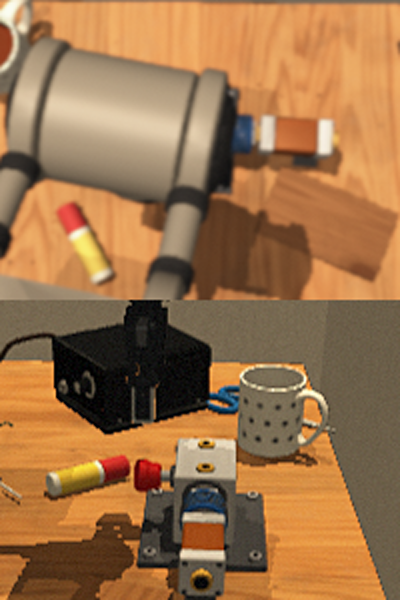

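The gripper hangs over the knob (side view: fingers at (145,400), knob at (148,475) in the crop). The glue and mug are clear of it, so I'll go down, grip and pull.

```bash
python3 - <<'E'
from h import *
k=man(-.059,.015,.041)
env.set_gripper(.06,40);env.movel(k,speed=.12);st()
env.set_gripper(0.0,45);st()
for d in (.008,.014,.0165,.018):
    env.movel(man(-.059-d,.015,.041),speed=.04);s=st()
    if abs(s["wrist_force"][0])>25:break
env.set_gripper(.06);st()
env.movel(man(-.059-d,.015,.13),speed=.2)
E
```

```text
t 3.67 p [ 0.5091 -0.0167  0.0415] F [ 0.1  0.7 -0. ] w 0.0601 gf 0.0
t 4.04 p [ 0.5091 -0.0157  0.0421] F [-1.1  4.5  6.1] w 0.0319 gf 44.1
t 4.39 p [ 0.5014 -0.0153  0.0421] F [0.3 5.7 4.8] w 0.032 gf 45.5
t 4.69 p [ 0.4936 -0.0148  0.042 ] F [-4.4  5.   8.6] w 0.0319 gf 45.9
t 4.94 p [ 0.493  -0.0148  0.0421] F [1.6 5.9 3.7] w 0.0316 gf 45.5
t 5.19 p [ 0.493  -0.0149  0.0421] F [ 5.3  6.7 -0.3] w 0.0322 gf 45.2
t 5.58 p [ 0.4905 -0.0158  0.041 ] F [ 0.4  0.5 -0.7] w 0.0601 gf 0.0
```

Knob moved 16 mm and hit its stop. Now the collar.

```bash
sed -i 's/O=np.array(\[.5668,-.0345\])/O=np.array([.5668,-.0335])/' h.py; python3 - <<'E'
from h import *
c=lambda dy,z:man(0,-.065+dy,z)
o=best(c(0,.14),YAW);env.move_ptp(c(0,.14),o)
im=eyes.get_image("side");cv2.imwrite("pics/side2.png",im[:,:,::-1])
env.set_gripper(.075)
env.movel(c(0,.042),speed=.12);s=st()
if np.abs(s["wrist_force"]).max()<8:
    env.set_gripper(0.0,80);st()
cv2.imwrite("pics/side3.png",eyes.get_image("side")[:,:,::-1])
a=cv2.imread("pics/side2.png")[130:270,210:340];b=cv2.imread("pics/side3.png")[130:270,210:340]
cv2.imwrite("pics/c4.png",cv2.resize(np.hstack([a,b]),None,fx=3,fy=3,interpolation=cv2.INTER_CUBIC))
E
```

```text
t 8.79 p [ 0.5641 -0.0986  0.0427] F [0.2 0.2 0.2] w 0.0751 gf 0.0
t 9.18 p [ 0.5642 -0.0986  0.0432] F [-1.7  1.1  5.2] w 0.0428 gf 80.5
```

View pics/c4.png

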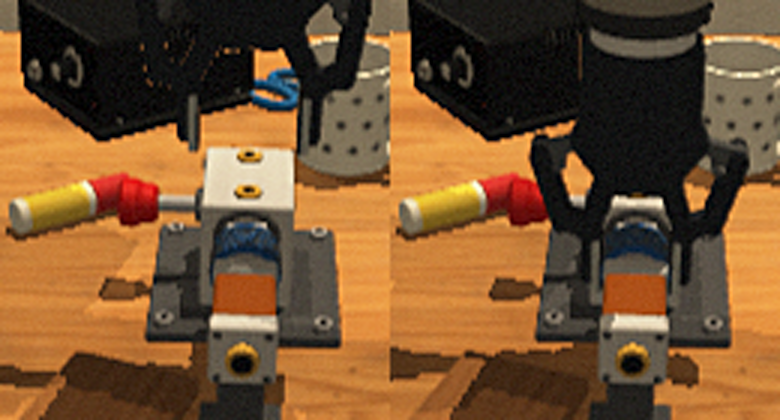

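The knob is clearly out (longer stem) and the fingers hold the collar on both sides at 43 mm. Pulling it back.

```bash
python3 - <<'E'
from h import *
p0=np.array(get_state()["eef_pos"]);u=man(0,1,0)-man(0,0,0)
for d in (.004,.008,.011,.0135,.0155,.017):
    env.movel(p0+u*d,speed=.04);s=st()
    if d>.013 and s["wrist_force"][1]<-15:break
env.dwell(.2);st()
env.set_gripper(.075);st()
env.movel(np.array(get_state()["eef_pos"])+[0,0,.1],speed=.2)
for n in("top","side"):cv2.imwrite(f"pics/{n}4.png",eyes.get_image(n)[:,:,::-1])
a=cv2.imread("pics/side4.png")[130:270,200:340];b=cv2.imread("pics/top4.png")[160:300,240:380]
cv2.imwrite("pics/c5.png",cv2.resize(np.hstack([a,b]),None,fx=2.8,fy=2.8,interpolation=cv2.INTER_CUBIC))
E
```

```text
t 9.48 p [ 0.5645 -0.0946  0.0434] F [-0.8 -0.8 -1.8] w 0.0426 gf 85.0
t 9.73 p [ 0.5647 -0.0905  0.0433] F [-1.2 -0.6  0. ] w 0.0428 gf 85.1
t 9.98 p [ 0.5649 -0.0872  0.0433] F [0.2 0.4 0.2] w 0.043 gf 85.1
t 10.23 p [ 0.565  -0.085   0.0433] F [-0.3 -0.8  0.8] w 0.043 gf 85.2
t 10.48 p [ 0.5651 -0.0849  0.0433] F [-1.6 -9.6  0.4] w 0.043 gf 85.2
t 10.73 p [ 0.5651 -0.0848  0.0434] F [ -3.  -15.   -0.6] w 0.0431 gf 85.2
t 10.93 p [ 0.5651 -0.0848  0.0433] F [ -2.8 -15.8   0.2] w 0.0429 gf 85.2
t 11.35 p [ 0.5651 -0.0811  0.0432] F [ 1.  -0.5  0.7] w 0.0748 gf 0.0
```

View pics/c5.png

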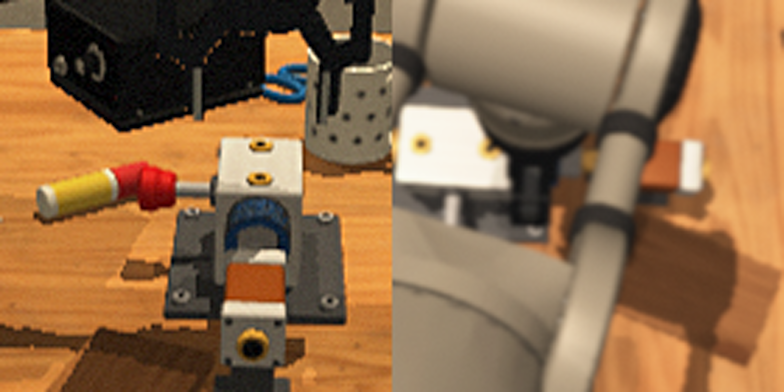

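Collar is back against the block and the filter has popped out about 12 mm; the knob is still out. Now grip the filter and draw it.

```bash
python3 - <<'E'
from h import *
f=lambda y,z:man(0,y,z)
o=best(f(-.142,.13),YAW);env.move_ptp(f(-.142,.14),o);env.set_gripper(.065)
env.movel(f(-.142,.045),speed=.12);s=st()
env.set_gripper(0.0,40);s=st();z0=s["eef_pos"][2]
p0=np.array(s["eef_pos"]);u=f(1,0)-f(0,0)
env.movel(p0-u*.03,speed=.06);st()
env.movel(p0-u*.07,speed=.06);st()
env.movel(p0-u*.07+[0,0,.07],speed=.12);s=st()
b=np.array([.464,-.216,z0+.02]);by=-.375
env.movel(b,best(b,by),speed=.10);s=st();np.save("z0.npy",z0)
for n in("top","side"):cv2.imwrite(f"pics/{n}5.png",eyes.get_image(n)[:,:,::-1])
a=cv2.imread("pics/side5.png")[130:330,180:360];b=cv2.imread("pics/top5.png")[160:360,220:400]
cv2.imwrite("pics/c6.png",cv2.resize(np.hstack([a,b]),None,fx=2.2,fy=2.2,interpolation=cv2.INTER_CUBIC))
E
```

```text
t 13.78 p [ 0.5603 -0.1755  0.0457] F [ 0.1 -0.1 -0.1] w 0.0649 gf 0.0
t 14.12 p [ 0.5603 -0.1756  0.046 ] F [-0.3 -0.   5.2] w 0.0395 gf 41.5
t 14.77 p [ 0.5588 -0.2064  0.046 ] F [-0.5 -1.1  1.5] w 0.0395 gf 41.2
t 15.58 p [ 0.5568 -0.246   0.046 ] F [-0.6 -2.1  1.4] w 0.0395 gf 41.2
t 16.32 p [ 0.5563 -0.245   0.1152] F [-0.2 -0.7 -1.7] w 0.0396 gf 40.8
t 17.56 p [ 0.4646 -0.2163  0.0663] F [ 0.3 -0.2 -2. ] w 0.0396 gf 40.8
```

View pics/c6.png

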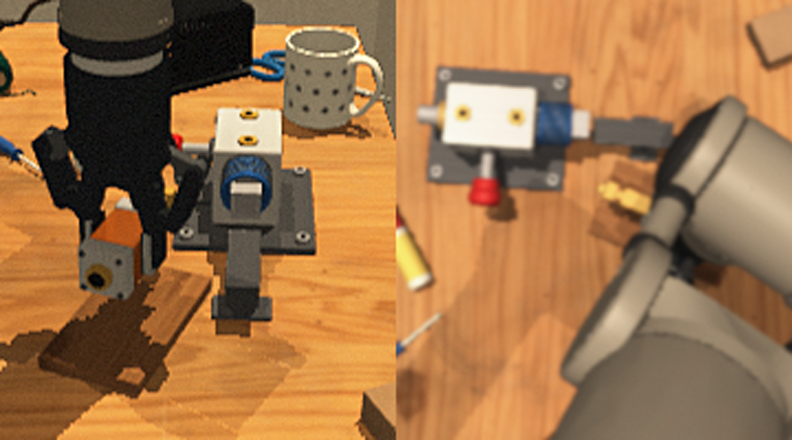

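The filter is held level over the board and aligned with it; collar back, knob out. Lower it by 50 mm until contact, then release.

```bash
python3 - <<'E'
from h import *
z0=float(np.load("z0.npy"));p=np.array([.464,-.216,0]);s=get_state();f0=s["wrist_force"][2]
for d in (.02,.025,.028,.0295,.0305,.0315,.0325,.034):
    env.movel(p+[0,0,z0-d],speed=.03);s=st()
    if s["wrist_force"][2]-f0>2.5:break
env.set_gripper(.06);env.dwell(.2);st()
env.movel(np.array(get_state()["eef_pos"])+[0,0,.12],speed=.15)
env.move_j([-1.43,0.342,1.524,0,1.275,-0.146]);st()
for n in("top","side"):cv2.imwrite(f"pics/{n}6.png",eyes.get_image(n)[:,:,::-1])
a=cv2.imread("pics/side6.png")[130:330,180:360];b=cv2.imread("pics/top6.png")[160:360,220:400]
cv2.imwrite("pics/c7.png",cv2.resize(np.hstack([a,b]),None,fx=2.2,fy=2.2,interpolation=cv2.INTER_CUBIC))
E
```

```text
t 19.14 p [ 0.4641 -0.2161  0.0262] F [-0.5  1.3 -2.6] w 0.0397 gf 40.8
t 19.46 p [ 0.4638 -0.2159  0.0207] F [ 0.4 -0.5 -1.1] w 0.0397 gf 40.8
t 19.71 p [ 0.4638 -0.2159  0.0178] F [ 0.7 -0.2 -1.6] w 0.0396 gf 40.8
t 19.96 p [ 0.464  -0.216   0.0164] F [-0.4 -0.2 -1.9] w 0.0397 gf 40.8
t 20.21 p [ 0.4641 -0.2161  0.0162] F [-1.5  1.4  5.1] w 0.0395 gf 41.5
t 20.74 p [ 0.464  -0.216   0.0154] F [ 0.4 -0.4  0.2] w 0.0603 gf 0.0
t 23.3 p [ 0.1494 -0.5032  0.231 ] F [ 0.4 -0.1 -0.1] w 0.0599 gf 0.0
```

View pics/c7.png

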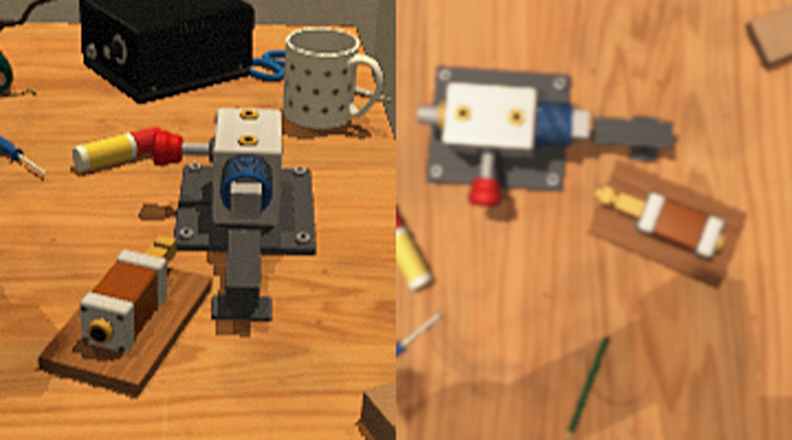

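The filter lies flat on the board, about 15 mm along from its centre, with the collar back, the knob out and the other objects untouched.

```bash
python3 -c "
from cell import ticket;print(ticket.sign_off())"
```

```text
the job is handed in; nothing more can be done
None
```

The job is handed in: the knob is out, the collar is back, and the filter lies flat on the board about 15 mm from its centre; the robot finished at about 23 s on its clock, and sign-off gave no verdict.

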